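# Index the diya turntable to the next hole

## Task

Bring the blue-glazed diya under the spout of the empty pump bottle: press the red indexing plunger in with a fingertip, push the turntable round by one hole (whichever way brings the blue diya to the spout by the short way), and let the plunger spring fully up so that it locks there. Only push: do not touch or lift the diyas or shift anything else on the counter, and finish with the hand clear.

Things in the scene. Friction and masses are not known exactly. Their poses are not given: they have to be found in the camera images.
- axis (a point): Centre of the turntable's steel plate (disc, 204 mm across, 6 mm thick) on its upright turning axis, at its upper face, 66 mm above the counter.
- turn (a joint): Angle of the turntable in rad about the upright axis, 0 at the start, positive anticlockwise seen from above; stops at +-1.75. It starts locked in a hole; the neighbouring holes are at +1.257 and -1.257. Unlocked, about 1 N sideways at the plunger turns it slowly; it does not coast. Locked, it has about 0.02 rad of play either way.
- plunger (a joint): Depth of the indexing plunger in m: 0 fully up (locked in a hole), 0.013 bottom stop; beyond 0.008 (best 0.010 to 0.012) the table can turn. The spring pushes up with 3 N at the top, 7 N at the bottom. Let go between holes, its pin rides under the brass ring: it stays 0.008 down and the table still turns. Within about 3 mm of a hole it springs up by itself and locks.
- plunger_top (a point): Centre of the plunger's upper face: a round red button 45 mm across, 128 mm from the turning axis on a lug that goes round with the plate; pressed straight down. 82 mm above the counter when up. A dark collar fixed to the turntable surrounds it: inside diameter 50 mm, wall 4 mm, rim 90 mm above the counter. A fingertip in it presses the button, and pushes the collar sideways to turn the table.
- spout (a point): Lower end of the thin downward spout (9 mm thick) of the steel pump bottle, 135 mm above the counter, 72 mm from the turning axis. The bottle is fixed on the stand, 68 mm across, its axis 168 mm from the turning axis on the same side, pump head 204 mm above the counter. At the start the plunger is opposite the spout across the turning axis.
- stand: The fixed stand under the plate, wooden foot 250 mm across; origin on the counter under the turning axis, x axis towards the pump bottle. Its fixed brass index ring (outer radius 119 mm, top 56 mm above the counter) shows around the plate and has five radial slots, the holes, 72 degrees (1.257 rad) apart.
- blue_diya: The blue-glazed diya (white beaded rim), loose on the steel plate, 55 mm across at the rim, 20 mm high, 30 to 65 g; origin at the centre of its underside, 72 mm from the turning axis. At the start it is one place (72 degrees) away from the spout, on either side. Its origin is 66 mm above the counter.
- clay_diya1: A terracotta diya of the same size, loose on the steel plate, 72 mm from the turning axis; origin at the centre of its underside. The five diyas are 72 degrees apart and one is under the spout at the start.
- clay_diya2: A terracotta diya of the same size, loose on the steel plate, 72 mm from the turning axis; origin at the centre of its underside. The five diyas are 72 degrees apart and one is under the spout at the start.
- clay_diya3: A terracotta diya of the same size, loose on the steel plate, 72 mm from the turning axis; origin at the centre of its underside. The five diyas are 72 degrees apart and one is under the spout at the start.
- clay_diya4: A terracotta diya of the same size, loose on the steel plate, 72 mm from the turning axis; origin at the centre of its underside. The five diyas are 72 degrees apart and one is under the spout at the start.
- container: Orange lid-lock container, bystander, 128 x 93 x 60 mm; origin at the centre of its underside, left of the stand.
- coaster: Round wooden coaster, bystander, 94 mm across, 8 mm thick, beside the stand on the left; origin at the centre of its underside.
- tongs: Closed steel tongs lying along their x axis, bystander, about 240 x 23 x 16 mm; origin in the middle, on the counter, right of the stand.
- matchbox: Red matchbox, bystander, 52 x 36 x 15 mm, beside the stand on the right; origin at the centre of its underside.
- tumbler: Steel tumbler, bystander, 72 mm across, 95 mm high, left and far; origin at the centre of its underside.
- jar: Amber jar with yellow cap, bystander, 64 mm across, 100 mm high, right and far; origin at the centre of its underside.
There are look-alikes about, which are no part of the job. Leave any green or turquoise look-alike of the clay_diya3 alone.

How it is judged:
By the outcome, as a careful person would: the job done as asked, in the order asked, and still so for the second after the job is handed in, with the robot touching nothing.
It also fails if it takes over 42 s, if anything falls off the work surface, if the arm or the gripper's body presses on something with over 40 N, if the wrist force passes 120 N, or if a joint passes its speed limit or range.

## Robot

A 6-joint arm with a two-finger parallel gripper is mounted at the origin on the work surface. World frame = base frame: x ahead of the robot, y to its left, z up, the work surface at z = 0. Lengths are in m, angles in rad, forces in N, time in s.
With the tool pointing down it reaches from about 0.35 to 0.725 m from the base axis. Payload 6 kg.
Tool frame: the origin (TCP) lies at the very end of the fingers, on their centre line; the grasp point (between the pads) lies 19 mm behind it (manip.grip_depth is the distance from the TCP to the grasp point, in m); z points along the fingers, y is the line along which they close (so a half turn about z gives the same grasp; the last joint's range is limited). The gripper opens to 85 mm and grips with 20 to 120 N. Pads are 22 mm wide; open, the fingers measure 114 mm over their backs; the gripper's body (76 mm by 85 mm) begins 54 mm behind the grasp point. The pads swing forward as they close: fully open they stand 13 mm farther back than shut.
Start: joints at [1.562, 0.04, 0.085, 0, -1.615, -0.334], TCP at [0.202, 0.565, 0.205] pointing down, gripper open.
Joint ranges: [-2.56, 2.56], [-1.29, 2.01], [-1.08, 1.49], [-3.29, 1.98], [-2.81, -0.18], [-2.99, 2.99]. Speed limits (rad/s): [2.57, 2.57, 3.01, 3.14, 3.14, 3.14].

## Interface

Orientations are given as a rotation vector (axis times angle).
In Python, from cell import manip gives the robot as it stands.
- The arm moves only by the tool step_arm, never from a script. Its arguments are lists of equal length, an entry for each row: "dp": the shift along the tool's x, y, z in cm, a list of three; "angular": the turn, a rotation vector about the tool's x, y, z in rad, a list of three. In form: {"dp": [[x, y, z], ...], "angular": [[ax, ay, az], ...]}. A call has 1 to 20 rows; each row shifts and turns the commanded pose from where the row before left it, along the tool's axes as they then stand; what a row does not reach is not made up. A row lasts 1/12 s, in which the tool goes at most 41.7 mm and 7.16 degrees, less where a joint would pass 70% of its speed; a pose out of reach is approached as far as the arm can. A call is refused whole if a number of a shift passes 4.17 or a number of a turn 0.125, either way. A call with a gripper value outside its range is refused whole. "claw" is the opening, from 0 (shut) to 1 (fully open), set as the call begins (left out, the last holds). The fingers move at their own pace and stop on an object; "grip_force" is the grip in N (left out, the last holds). Time passes only in rows, so rows that do not move let the fingers close. It gives the time, the measured TCP pose, the force, the opening and the grip force at its end, in the units of the state.
- manip.observe(): the state, without advancing time (a new reading comes with each control period).
- manip.capture(name): name is "scene" or "top" or "wrist"; returns the picture (420x560x3 uint8, blue, green, red); there is no depth.
- manip.camera_info(name): a dict with "fx", "fy", "cx", "cy" (pixels), "extrinsics" (4x4, takes a point from camera to world coordinates). Camera axes: x right, y up, looking along -z (the intrinsics and any distortion apply to the point x, -y, -z); pixel columns grow to the right and rows downward; lengths in m; the calibration is good to about 2 mm. A picture is of the moment at which its call begins: read the wrist's pose just before it. camera_info takes no time and is no camera call; for the wrist camera it gives the pose at the moment of the call.
- manip.sign_off(): hands the job in; it is judged then, once.
The state is a dict: "t": time; "joint_positions": joint angles; "joint_vel": joint speeds; "tau": joint torques, N m; "tcp_pos": TCP position; "tcp_rot": TCP orientation; "ft_force": force on the tool from outside, world axes, zero at the start; "torque": the same for the moment, N m; "width": opening from 0.0 (shut) to 1.0 (fully open); "grasp_force": force on a finger pad.
Only numpy, scipy, OpenCV 4.12 (cv2) and the standard library are available. Lean on these libraries where they do the work, as an engineer would, in place of code of your own. Each camera call takes 0.05 s, during which the arm holds its last target. There are 200 camera calls.

## Working session

There is one attempt and no reset: what is moved stays moved. The work goes in short steps, Python scripts to look and compute and a tool call to move; the robot and the scene stay as the last step left them, time stands still between calls to the robot, and variables do not carry over. Pictures are saved under pics/ and viewed, at most 10 in all, crops included, and the job is handed in when it is done.

Besides the shell and the picture viewer there is one more tool, called after "Emit:" in YAML: its name, and indented under it one key for each argument. step_arm: Moves the arm, as the interface text tells. Its arguments: {"type":"object","properties":{"dp":{"type":"array","items":{"type":"array","items":{"type":"number"}}},"angular":{"type":"array","items":{"type":"array","items":{"type":"number"}}},"claw":{"type":"number"},"grip_force":{"type":"number"}},"required":["dp","angular"]}

```bash
mkdir -p pics
python3 - <<'E'
from cell import manip
import cv2,numpy as np
for n in("top","scene"):
    im=manip.capture(n); cv2.imwrite(f"pics/{n}0.png",im)
    c=manip.camera_info(n); print(n,{k:(np.round(v,3).tolist()) for k,v in c.items() if not isinstance(v,str)})
o=manip.observe(); print(o)
E
```

```text
top {'fx': 517.189, 'fy': 517.189, 'cx': 281.162, 'cy': 209.636, 'extrinsics': [[0.002, 0.991, -0.133, 0.409], [-1.0, -0.001, -0.019, -0.037], [-0.019, 0.133, 0.991, 1.55], [0.0, 0.0, 0.0, 1.0]]}
scene {'fx': 382.772, 'fy': 382.772, 'cx': 276.512, 'cy': 214.523, 'extrinsics': [[0.788, -0.524, 0.324, 0.954], [0.616, 0.67, -0.414, -0.457], [-0.001, 0.526, 0.851, 1.017], [0.0, 0.0, 0.0, 1.0]]}
{'t': 0.1, 'joint_positions': array([ 1.56171183e+00,  4.07655819e-02,  8.39141296e-02, -3.73506530e-04,
       -1.61550049e+00, -3.33733078e-01]), 'joint_vel': array([ 3.48022815e-04, -1.40487060e-03,  3.16637428e-03,  2.70627874e-03,
        3.64599969e-04, -9.57876530e-05]), 'tau': array([-5.34407489e-03, -3.69345510e+01,  3.48273897e+01,  6.95155352e+00,
       -4.58606970e-03,  5.22851863e-06]), 'tcp_pos': array([0.20149998, 0.56480015, 0.20417964]), 'tcp_rot': array([ 3.09398631e+00, -5.35566024e-01, -1.83429281e-04]), 'ft_force': array([-0.6142759 , -0.17728039, -0.02939078]), 'torque': array([ 0.00589331,  0.02252345, -0.01650545]), 'grasp_force': 0.0, 'width': 0.9996740394154399}
```

View pics/top0.png

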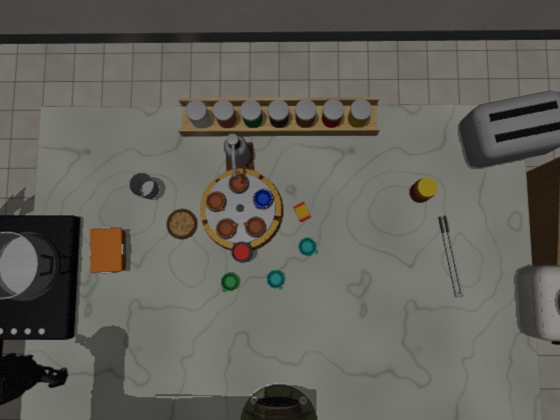

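View pics/scene0.png

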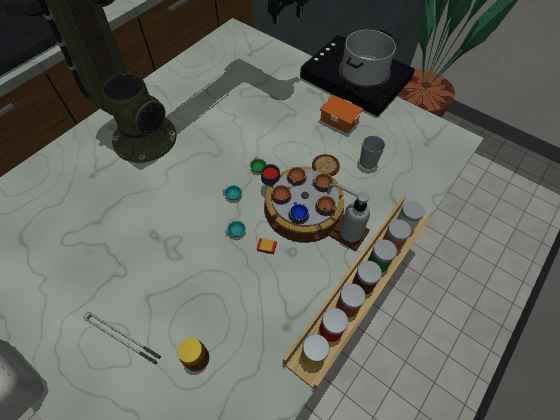

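Candidates for the button (top view):
- Red disc in a dark collar at (242,252). I choose this one: it is on the lug, opposite the spout.
- Red spice cap at (333,112).
- Matchbox at (303,212).

Candidates for the blue diya:
- Blue at (263,199), on the plate. I choose this one.
- Turquoise at (307,246) and (276,279), and green at (230,281). All three are on the counter, so I leave them.

Blue is to the right of the spout, so the table has to turn anticlockwise (+), which moves the plunger to the right (−y).

```bash
cat > h.py <<'E'
from cell import manip
import cv2,numpy as np
def ray(n,uv,z,c=None):
    c=c or manip.camera_info(n); E=np.array(c["extrinsics"])
    d=E[:3,:3]@np.array([(uv[0]-c["cx"])/c["fx"],-(uv[1]-c["cy"])/c["fy"],-1]); o=E[:3,3]
    return o+d*(z-o[2])/d[2]
def blobs(im,lo,hi,amin=15):
    h=cv2.cvtColor(im,cv2.COLOR_BGR2HSV); m=cv2.inRange(h,lo,hi)
    n,_,s,c=cv2.connectedComponentsWithStats(m); return [(c[i],s[i,4]) for i in range(1,n) if s[i,4]>=amin]
RED=((0,200,90),(6,255,255)); BLUE=((112,150,60),(128,255,255)); CLAY=((5,100,50),(14,200,200))
E
python3 - <<'E'
from h import *
for n in("top","scene"):
    im=cv2.imread(f"pics/{n}0.png")
    for nm,r,z in(("red",RED,.082),("blue",BLUE,.08),("clay",CLAY,.08)):
        for c,a in blobs(im,*r): print(n,nm,c.round(1),a,ray(n,c,z).round(4))
im=cv2.imread("pics/top0.png")
cv2.imwrite("pics/crop.png",cv2.resize(im[125:300,180:330],None,fx=3.4,fy=3.4,interpolation=cv2.INTER_CUBIC))
c=manip.camera_info("wrist"); o=manip.observe()
from scipy.spatial.transform import Rotation as R
print(R.from_rotvec(o["tcp_rot"]).as_matrix().round(3))
print(R.from_rotvec(o["tcp_rot"]).inv().apply(np.array(c["extrinsics"])[:3,3]-o["tcp_pos"]))
E
```

```text
top red [304.3 218.2] 16 [ 0.5813 -0.075   0.082 ]
top blue [262.3 198.1] 242 [0.6399 0.0455 0.08  ]
top clay [332.6 123.4] 30 [ 0.861 -0.159  0.08 ]
top clay [222.5 124.8] 19 [0.8579 0.164  0.08  ]
top clay [228.3 163.7] 49 [0.7411 0.145  0.08  ]
top clay [251.  165.6] 31 [0.7354 0.0789 0.08  ]
top clay [241.1 166.6] 17 [0.7324 0.1079 0.08  ]
top clay [238.4 182.3] 265 [0.6862 0.1151 0.08  ]
top clay [215.3 200.8] 266 [0.632  0.1812 0.08  ]
top clay [181.7 224.1] 235 [0.5647 0.2765 0.08  ]
top clay [254.8 226.2] 288 [0.5585 0.0665 0.08  ]
top clay [279.2 218.8] 20 [ 0.5799 -0.0034  0.08  ]
top clay [225.5 227.8] 271 [0.554  0.1503 0.08  ]
top clay [105.8 242.2] 247 [0.5126 0.4931 0.08  ]
top clay [114.6 257.3] 144 [0.4696 0.4659 0.08  ]
scene red [269.8 172.5] 102 [0.4876 0.105  0.082 ]
scene red [273.5 246.2] 18 [ 0.6539 -0.0875  0.082 ]
scene blue [298.6 211.2] 221 [0.6403 0.047  0.08  ]
scene clay [428.3  92.1] 1546 [0.7076 0.7398 0.08  ]
scene clay [351.7 107.8] 40 [0.534  0.5031 0.08  ]
scene clay [337.2 109.2] 65 [0.4982 0.466  0.08  ]
scene clay [347.5 111.8] 15 [0.5333 0.477
[... 155 characters left out ...]
86 0.08  ]
scene clay [326.  203.6] 235 [0.688  0.1175 0.08  ]
scene clay [339.3 222.4] 67 [0.7535 0.0879 0.08  ]
scene clay [274.7 225. ] 22 [ 0.6145 -0.032   0.08  ]
scene clay [361.4 237.9] 70 [0.8292 0.0837 0.08  ]
scene clay [333.9 234.2] 45 [0.7627 0.0466 0.08  ]
scene clay [394.6 241.6] 122 [0.9074 0.1299 0.08  ]
scene clay [316.4 236.4] 25 [0.7282 0.0106 0.08  ]
scene clay [349.7 311. ] 111 [ 0.9144 -0.1115  0.08  ]
scene clay [203.1 352.5] 16 [ 0.696  -0.4083  0.08  ]
scene clay [196.8 362.1] 16 [ 0.6993 -0.4328  0.08  ]
scene clay [186.3 363.8] 19 [ 0.6827 -0.4506  0.08  ]
[[ 0.942 -0.336 -0.   ]
 [-0.336 -0.942 -0.002]
 [ 0.     0.002 -1.   ]]
[ 0.07191691 -0.00101806 -0.16905313]
```

View pics/crop.png

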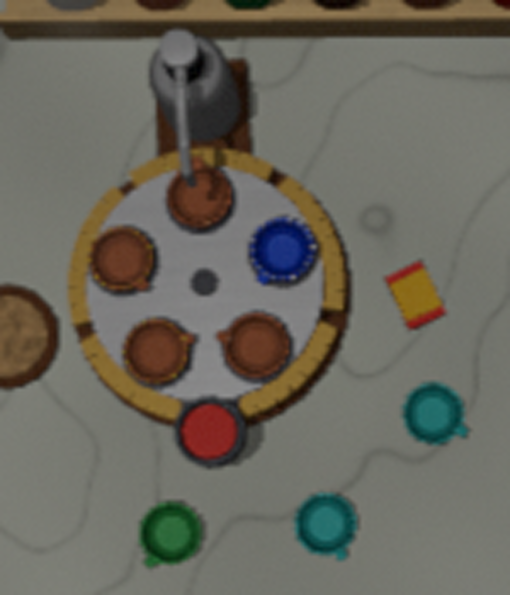

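Crop check: the red button is at top-view pixel (242,252). The blue diya is one place clockwise of the spout. The axis is near (0.614, 0.112) and the button near (0.486, 0.104). Next I move above the button with the fingers shut.

Emit:
step_arm:
  dp:
    - [2.64,2.11,0]
    - [2.64,2.11,0]
    - [2.64,2.11,0]
    - [2.64,2.11,0]
    - [2.64,2.11,0]
    - [2.64,2.11,0]
    - [2.64,2.11,0]
    - [2.64,2.11,0]
    - [2.64,2.11,0]
    - [2.64,2.11,0]
    - [2.64,2.11,0]
    - [2.64,2.11,0]
    - [2.64,2.11,0]
    - [2.64,2.11,0]
    - [2.64,2.11,0]
    - [2.64,2.11,0]
    - [0,0,2]
    - [0,0,2]
    - [0,0,1]
    - [0,0,0]
  angular:
    - [0,0,0]
    - [0,0,0]
    - [0,0,0]
    - [0,0,0]
    - [0,0,0]
    - [0,0,0]
    - [0,0,0]
    - [0,0,0]
    - [0,0,0]
    - [0,0,0]
    - [0,0,0]
    - [0,0,0]
    - [0,0,0]
    - [0,0,0]
    - [0,0,0]
    - [0,0,0]
    - [0,0,0]
    - [0,0,0]
    - [0,0,0]
    - [0,0,0]
  claw: 0

```text
t: 1.77
tcp_pos: [0.4846, 0.1046, 0.1521]
tcp_rot: [3.093, -0.536, -0.007]
ft_force: [0.8, -0.8, -0.3]
width: 0.003
grasp_force: 0.0
```

Run:
```python
from h import *
o=manip.observe(); c=manip.camera_info("wrist"); im=manip.capture("wrist"); cv2.imwrite("pics/w1.png",im)
print(o["t"],o["tcp_pos"],o["tcp_rot"],o["width"],o["ft_force"])
for r in (RED,((170,150,60),(180,255,255)),((0,150,60),(4,255,255))):
  for p,a in blobs(im,*r,300): print(p,a,ray("wrist",p,.082,c))
for p,a in blobs(im,*BLUE,300): print("blue",p,a,ray("wrist",p,.08,c))
```

```text
1.7667 [0.48460424 0.10458915 0.15205312] [ 3.09271549 -0.53565552 -0.00672858] 0.0025654732316315438 [ 0.8384649  -0.75351909 -0.30657373]
[278.79756289 200.82743711] 2544 [0.48988412 0.10499269 0.082     ]
[278.84230769 200.67423077] 2600 [0.48998527 0.1049209  0.082     ]
```

View pics/w1.png

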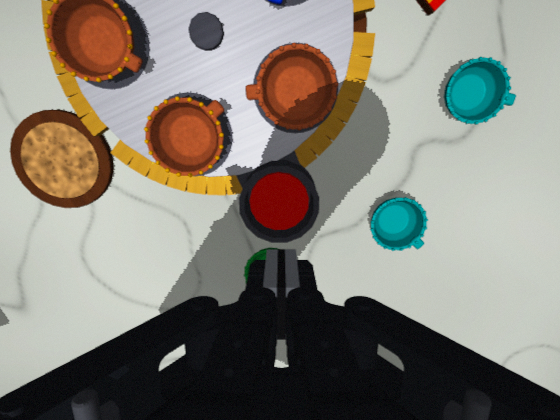

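The button is at (279,201), clear of the fingers, and lies at about (0.489, 0.105). I nudge across and descend into the collar.

Emit:
step_arm:
  dp:
    - [0.35,-0.15,1]
    - [0,0,2]
    - [0,0,1.5]
    - [0,0,1.0]
    - [0,0,0.7]
    - [0,0,0]
  angular:
    - [0,0,0]
    - [0,0,0]
    - [0,0,0]
    - [0,0,0]
    - [0,0,0]
    - [0,0,0]

```text
t: 2.32
tcp_pos: [0.4894, 0.1054, 0.0921]
tcp_rot: [3.095, -0.535, -0.002]
ft_force: [-0.9, -0.7, -1.0]
width: -0.001
grasp_force: 0.0
```

Emit:
step_arm:
  dp:
    - [0,0,0.5]
    - [0,0,0.5]
    - [0,0,0.5]
    - [0,0,0.3]
    - [0,0,0]
  angular:
    - [0,0,0]
    - [0,0,0]
    - [0,0,0]
    - [0,0,0]
    - [0,0,0]

```text
t: 2.73
tcp_pos: [0.4894, 0.1052, 0.0743]
tcp_rot: [3.095, -0.536, -0.001]
ft_force: [0.2, -0.5, -0.2]
width: 0.002
grasp_force: 0.0
```

No reaction force yet at z = 0.074, so I take a look.

Run:
```python
from h import *
o=manip.observe();print(o["tcp_pos"],o["ft_force"],o["torque"])
im=manip.capture("wrist"); s=manip.capture("scene")
a=cv2.resize(im[100:400,130:430],(400,400)); b=cv2.resize(s[120:260,220:360],(400,400),interpolation=cv2.INTER_CUBIC)
cv2.imwrite("pics/w2.png",np.hstack([a,b]))
```

```text
[0.4894395  0.10520734 0.07432974] [ 0.23223022 -0.48122196 -0.15188746] [-0.01630022  0.02364378 -0.0473274 ]
```

View pics/w2.png

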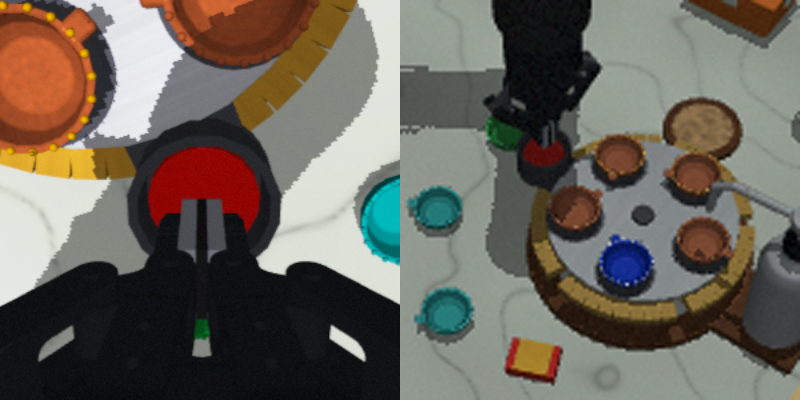

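The picture shows the fingertips inside the collar, centred over the button at left-panel pixel (202,200), but not pressing yet. I go lower in small steps and watch the force.

Emit:
step_arm:
  dp:
    - [0,0,0.15]
    - [0,0,0.15]
    - [0,0,0]
  angular:
    - [0,0,0]
    - [0,0,0]
    - [0,0,0]

```text
t: 3.08
tcp_pos: [0.4897, 0.1053, 0.0719]
tcp_rot: [3.095, -0.536, -0.0]
ft_force: [-0.5, -0.1, 0.3]
width: -0.002
grasp_force: 0.0
```

Emit:
step_arm:
  dp:
    - [0,0,0.15]
    - [0,0,0.15]
    - [0,0,0]
  angular:
    - [0,0,0]
    - [0,0,0]
    - [0,0,0]

```text
t: 3.33
tcp_pos: [0.4896, 0.1053, 0.0687]
tcp_rot: [3.095, -0.536, -0.001]
ft_force: [-0.4, -0.6, -0.3]
width: -0.004
grasp_force: 0.0
```

Emit:
step_arm:
  dp:
    - [0,0,0.1]
    - [0,0,0.1]
    - [0,0,0]
  angular:
    - [0,0,0]
    - [0,0,0]
    - [0,0,0]

```text
t: 3.58
tcp_pos: [0.4897, 0.1053, 0.0668]
tcp_rot: [3.095, -0.536, -0.001]
ft_force: [0.2, -0.3, -0.8]
width: 0.001
grasp_force: 0.0
```

Run:
```python
from h import *
o=manip.observe();print(o["tcp_pos"],o["ft_force"],o["torque"],o["tau"])
im=manip.capture("wrist"); 
cv2.imwrite("pics/w3.png",cv2.resize(im[150:300,180:380],(800,600),interpolation=cv2.INTER_CUBIC))
```

```text
[0.48967409 0.10532022 0.06683502] [ 0.21311784 -0.27419195 -0.75258278] [ 0.00061822  0.05053516 -0.01778959] [ 7.50165982e-04 -2.40600586e+01  3.42831051e+01  6.86029851e+00
  3.11708485e-02  2.94670997e-05]
```

View pics/w3.png

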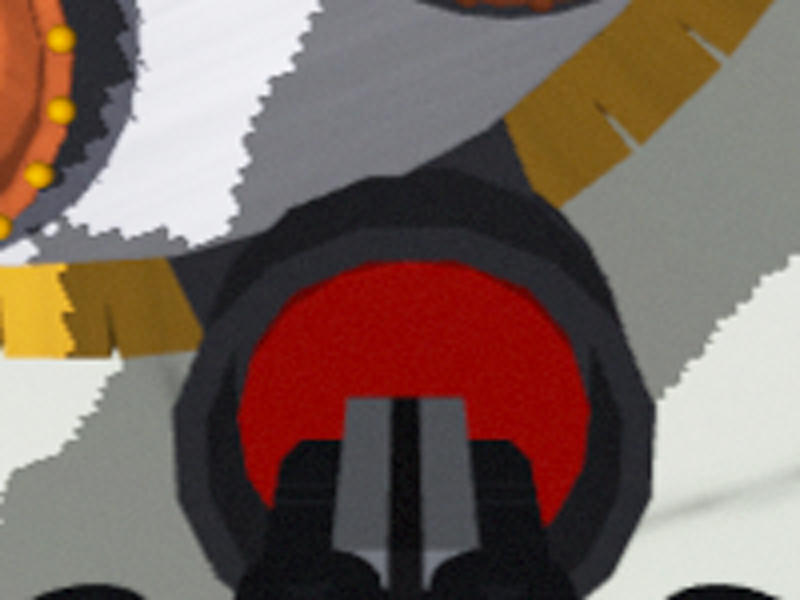

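Run:
```python
from h import *
from scipy.spatial.transform import Rotation as R
o=manip.observe(); c=manip.camera_info("wrist"); Rt=R.from_rotvec(o["tcp_rot"]).inv()
for z in (0,-.005,-.01,-.015,-.02):
  p=ray("wrist",(281,249.5),o["tcp_pos"][2]-z,c); print(z,(Rt.apply(p-o["tcp_pos"])*1e3).round(1))
E=np.array(c["extrinsics"]);print(Rt.as_matrix()@E[:3,:3])
for dz in (.082,.076,.07): print(dz,ray("wrist",(180+413/4,150+260/4),dz,c),ray("wrist",(180+240/4,150+410/4),dz,c),ray("wrist",(180+589/4,150+410/4),dz,c))
```

```text
0 [-3.4 -0.8  0. ]
-0.005 [-1.1 -0.8 -5. ]
-0.01 [  1.1  -0.8 -10. ]
-0.015 [  3.3  -0.8 -15. ]
-0.02 [  5.6  -0.8 -20. ]
[[ 1.56669509e-03  9.58508507e-01  2.85059621e-01]
 [ 9.99998703e-01 -1.39519666e-03 -8.04692000e-04]
 [-3.73589897e-04  2.85060512e-01 -9.58509450e-01]]
0.082 [0.51005259 0.09780222 0.082     ] [0.49855288 0.12509101 0.082     ] [0.48374991 0.08344587 0.082     ]
0.076 [0.5081911  0.09841198 0.076     ] [0.49624343 0.12676378 0.076     ] [0.48086382 0.08349638 0.076     ]
0.07 [0.50632962 0.09902173 0.07      ] [0.49393398 0.12843654 0.07      ] [0.47797773 0.08354689 0.07      ]
```

Emit:
step_arm:
  dp:
    - [0,0,0.1]
    - [0,0,0.1]
    - [0,0,0.1]
    - [0,0,0]
  angular:
    - [0,0,0]
    - [0,0,0]
    - [0,0,0]
    - [0,0,0]

```text
t: 3.97
tcp_pos: [0.4896, 0.1053, 0.0638]
tcp_rot: [3.095, -0.536, -0.001]
ft_force: [0.2, -0.7, -0.2]
width: 0.002
grasp_force: 0.0
```

Emit:
step_arm:
  dp:
    - [0,0,0.1]
    - [0,0,0.1]
    - [0,0,0]
  angular:
    - [0,0,0]
    - [0,0,0]
    - [0,0,0]

```text
t: 4.22
tcp_pos: [0.4897, 0.1053, 0.0619]
tcp_rot: [3.095, -0.536, -0.0]
ft_force: [0.3, 0.5, -1.0]
width: 0.002
grasp_force: 0.0
```

```bash
cat >> h.py <<'E'
def depth(tag):
    o=manip.observe(); c=manip.camera_info("wrist"); im=manip.capture("wrist"); cv2.imwrite(f"pics/{tag}.png",im)
    h=cv2.cvtColor(im,cv2.COLOR_BGR2HSV); m=cv2.inRange(h,(0,150,50),(4,255,255))|cv2.inRange(h,(176,150,50),(180,255,255))
    n,l,s,_=cv2.connectedComponentsWithStats(m); i=1+np.argmax(s[1:,4]); k=(l==i)
    w=k.sum(1); r=int(np.argmax([np.ptp(np.where(x)[0]) if x.any() else 0 for x in k])); x=np.where(k[r])[0]; top=np.where(k.any(1))[0][0]
    f=lambda z:np.linalg.norm(ray("wrist",(x[0]-.5,r),z,c)-ray("wrist",(x[-1]+.5,r),z,c))
    from scipy.optimize import brentq
    print(tag,o["tcp_pos"].round(4),o["ft_force"].round(1),"row",r,x[0],x[-1],"top",top,"z(45mm)",round(brentq(lambda z:f(z)-.045,0,.14),4))
E
python3 - <<'E'
from h import *
depth("w4")
im=cv2.imread("pics/w4.png"); cv2.imwrite("pics/w4c.png",cv2.resize(im[150:300,180:380],(800,600),interpolation=cv2.INTER_CUBIC))
E
```

```text
w4 [0.4897 0.1053 0.0619] [ 0.3  0.5 -1. ] row 255 238 328 top 218 z(45mm) 0.0809
```

View pics/w4c.png

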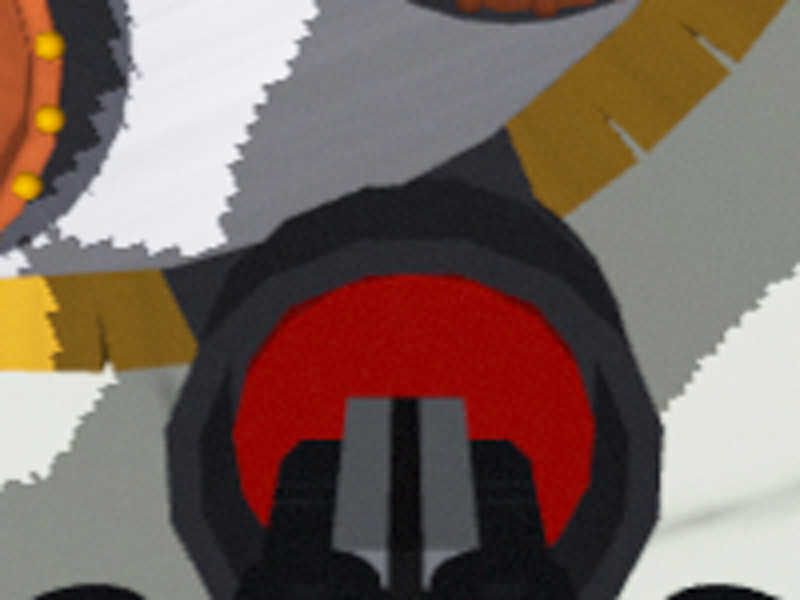

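The button is still up at about 0.081, and there is still no load. The shut fingertips evidently end well short of the nominal TCP, so I keep going down in small steps.

Emit:
step_arm:
  dp:
    - [0,0,0.1]
    - [0,0,0.1]
    - [0,0,0.1]
    - [0,0,0]
  angular:
    - [0,0,0]
    - [0,0,0]
    - [0,0,0]
    - [0,0,0]

```text
t: 4.6
tcp_pos: [0.4897, 0.1053, 0.0588]
tcp_rot: [3.095, -0.536, -0.001]
ft_force: [-0.2, -0.3, 0.6]
width: 0.003
grasp_force: 0.0
```

Emit:
step_arm:
  dp:
    - [0,0,0.1]
    - [0,0,0.1]
    - [0,0,0.1]
    - [0,0,0]
  angular:
    - [0,0,0]
    - [0,0,0]
    - [0,0,0]
    - [0,0,0]

```text
t: 4.93
tcp_pos: [0.4898, 0.1054, 0.0561]
tcp_rot: [3.095, -0.536, 0.0]
ft_force: [-0.3, 0.0, 0.3]
width: -0.0
grasp_force: 0.0
```

```bash
python3 -c "
from h import *
depth('w5')"
```

```text
w5 [0.4898 0.1054 0.0561] [-0.3  0.   0.3] row 264 236 330 top 223 z(45mm) 0.0827
```

Emit:
step_arm:
  dp:
    - [0,0,0.1]
    - [0,0,0.1]
    - [0,0,0.1]
    - [0,0,0]
  angular:
    - [0,0,0]
    - [0,0,0]
    - [0,0,0]
    - [0,0,0]

```text
t: 5.32
tcp_pos: [0.4899, 0.1054, 0.0533]
tcp_rot: [-3.096, 0.536, -0.001]
ft_force: [-2.0, -0.4, 4.0]
width: -0.002
grasp_force: 1.8
```

Emit:
step_arm:
  dp:
    - [0,0,0.1]
    - [0,0,0.1]
    - [0,0,0.1]
    - [0,0,0]
  angular:
    - [0,0,0]
    - [0,0,0]
    - [0,0,0]
    - [0,0,0]

```text
t: 5.65
tcp_pos: [0.4899, 0.1054, 0.0501]
tcp_rot: [3.096, -0.536, 0.0]
ft_force: [-1.8, 0.5, 4.8]
width: 0.0
grasp_force: 2.3
```

```bash
python3 -c "
from h import *
depth('w6')
im=cv2.imread('pics/w6.png'); s=manip.capture('scene')
cv2.imwrite('pics/w6c.png',np.hstack([cv2.resize(im[150:300,190:370],(400,400)),cv2.resize(s[120:220,220:320],(400,400),interpolation=cv2.INTER_CUBIC)]))"
```

```text
w6 [0.4899 0.1054 0.0501] [-1.8  0.5  4.8] row 260 237 330 top 228 z(45mm) 0.0746
```

View pics/w6c.png

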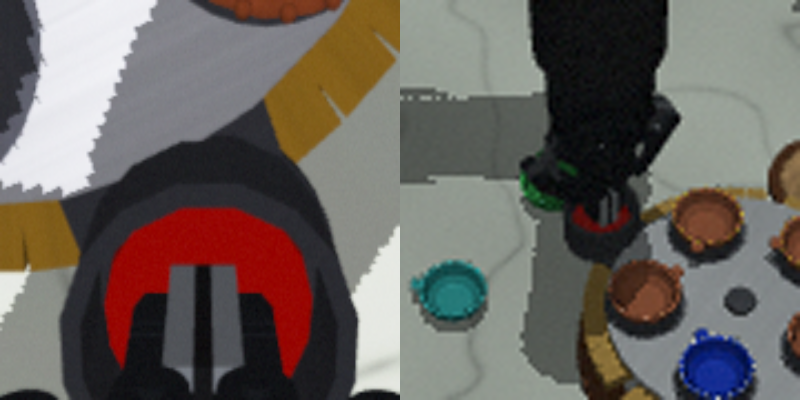

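Contact: about 4.8 N, and the button looks about 6 mm down (z ≈ 0.075). The right panel shows the fingers in the collar. I press to about 11 mm, then read the force.

Emit:
step_arm:
  dp:
    - [0,0,0.1]
    - [0,0,0.1]
    - [0,0,0.1]
    - [0,0,0.1]
    - [0,0,0.1]
    - [0,0,0]
  angular:
    - [0,0,0]
    - [0,0,0]
    - [0,0,0]
    - [0,0,0]
    - [0,0,0]
    - [0,0,0]

```text
t: 6.25
tcp_pos: [0.49, 0.1054, 0.0452]
tcp_rot: [3.096, -0.536, 0.001]
ft_force: [-1.7, -0.5, 5.8]
width: -0.006
grasp_force: 3.0
```

```bash
python3 -c "
from h import *
depth('w7')
from scipy.spatial.transform import Rotation as R
o=manip.observe();print(R.from_rotvec(o['tcp_rot']).as_matrix().round(3))
# arc waypoints in tool axes (cm): radius .128 round (.615,.112), fixed tool yaw
a=np.deg2rad(-176.7)+np.linspace(0,1.257,9); P=np.c_[.615+.128*np.cos(a),.112+.128*np.sin(a)]
print(P.round(4)); print((np.diff(np.c_[P,0*a],axis=0)@R.from_rotvec(o['tcp_rot']).as_matrix()*100).round(2))"
```

```text
w7 [0.49   0.1054 0.0452] [-1.7 -0.5  5.8] row 260 237 330 top 232 z(45mm) 0.0697
[[ 0.942 -0.336  0.   ]
 [-0.336 -0.942 -0.   ]
 [ 0.    -0.    -1.   ]]
[[ 0.4872  0.1046]
 [ 0.4899  0.0847]
 [ 0.4957  0.0655]
 [ 0.5045  0.0474]
 [ 0.516   0.0309]
 [ 0.5299  0.0164]
 [ 0.5459  0.0043]
 [ 0.5636 -0.0052]
 [ 0.5826 -0.0118]]
[[ 0.93  1.78  0.  ]
 [ 1.19  1.62  0.  ]
 [ 1.43  1.41  0.  ]
 [ 1.63  1.17  0.  ]
 [ 1.8   0.9   0.  ]
 [ 1.92  0.61  0.  ]
 [ 1.99  0.3   0.  ]
 [ 2.01 -0.02  0.  ]]
```

Emit:
step_arm:
  dp:
    - [0.2,0.45,0]
    - [0.2,0.45,0]
    - [0.22,0.45,0]
    - [0.24,0.43,0]
    - [0.28,0.41,0]
    - [0.3,0.4,0]
    - [0.3,0.4,0]
    - [0.3,0.4,0]
    - [0,0,0]
  angular:
    - [0,0,0]
    - [0,0,0]
    - [0,0,0]
    - [0,0,0]
    - [0,0,0]
    - [0,0,0]
    - [0,0,0]
    - [0,0,0]
    - [0,0,0]

```text
t: 7.05
tcp_pos: [0.4987, 0.0661, 0.0459]
tcp_rot: [-3.095, 0.536, -0.003]
ft_force: [0.6, 0.8, 5.5]
width: 0.001
grasp_force: 2.9
```

```bash
cat >> h.py <<'E'
def turn(tag):
    o=manip.observe(); im=manip.capture("top"); cv2.imwrite(f"pics/{tag}.png",im)
    p=[ray("top",c,.08) for c,a in blobs(im,*BLUE,60)]
    for q in p: print(tag,o["t"],"blue",q.round(4),"turn",round(float(np.arctan2(q[1]-.112,q[0]-.6145)-np.arctan2(.0455-.112,.6399-.6145)),3))
E
python3 -c "
from h import *
turn('t1'); depth('w8')"
```

```text
t1 7.05 blue [0.6586 0.0562 0.08  ] turn 0.304
w8 [0.4986 0.0663 0.0459] [ 1.2 -0.2  6. ] row 264 236 329 top 232 z(45mm) 0.0709
```

The table follows: 0.30 rad. I continue along the arc.

Emit:
step_arm:
  dp:
    - [0.35,0.36,0.05]
    - [0.35,0.36,0]
    - [0.36,0.35,0]
    - [0.37,0.34,0]
    - [0.39,0.31,0]
    - [0.4,0.3,0]
    - [0.41,0.29,0]
    - [0.42,0.27,0]
    - [0.44,0.24,0]
    - [0.45,0.23,0]
    - [0.46,0.22,0]
    - [0.46,0.2,0]
    - [0.47,0.17,0]
    - [0.48,0.15,0]
    - [0.48,0.14,0]
    - [0.49,0.12,0]
    - [0,0,0]
  angular:
    - [0,0,0]
    - [0,0,0]
    - [0,0,0]
    - [0,0,0]
    - [0,0,0]
    - [0,0,0]
    - [0,0,0]
    - [0,0,0]
    - [0,0,0]
    - [0,0,0]
    - [0,0,0]
    - [0,0,0]
    - [0,0,0]
    - [0,0,0]
    - [0,0,0]
    - [0,0,0]
    - [0,0,0]

```text
t: 8.57
tcp_pos: [0.5491, 0.0051, 0.0452]
tcp_rot: [3.095, -0.536, 0.003]
ft_force: [-0.1, -0.8, 5.4]
width: 0.001
grasp_force: 3.0
```

```bash
python3 -c "
from h import *
turn('t2'); depth('w9')"
```

```text
t2 8.5667 blue [0.6826 0.0917 0.08  ] turn 0.917
w9 [0.5489 0.0052 0.0452] [ 0.2 -0.4  6.2] row 265 237 329 top 237 z(45mm) 0.0689
```

The turn is at about 0.92. I ease the fingertip up off the button, still inside the collar, so the plunger can pop up at the hole, and then push on by the collar alone.

Emit:
step_arm:
  dp:
    - [0,0,-0.4]
    - [0,0,-0.45]
    - [0,0,-0.45]
    - [0,0,0]
    - [0.45,0.1,0]
    - [0.45,0.08,0]
    - [0.45,0.05,0]
    - [0.45,0.02,0]
    - [0.45,0,0]
    - [0,0,0]
  angular:
    - [0,0,0]
    - [0,0,0]
    - [0,0,0]
    - [0,0,0]
    - [0,0,0]
    - [0,0,0]
    - [0,0,0]
    - [0,0,0]
    - [0,0,0]
    - [0,0,0]

```text
t: 9.5
tcp_pos: [0.5688, -0.0047, 0.0572]
tcp_rot: [3.095, -0.536, -0.0]
ft_force: [-0.2, 0.1, 0.1]
width: 0.001
grasp_force: 0.0
```

```bash
python3 -c "
from h import *
turn('t3'); depth('w10')"
```

```text
t3 9.5 blue [0.6846 0.0988 0.08  ] turn 1.02Traceback (most recent call last):
  File "<string>", line 3, in <module>
    turn('t3'); depth('w10')
                ~~~~~^^^^^^^
  File "h.py", line 18, in depth
    print(tag,o["tcp_pos"].round(4),o["ft_force"].round(1),"row",r,x[0],x[-1],"top",top,"z(45mm)",round(brentq(lambda z:f(z)-.045,0,.14),4))
                                                                                                        ~~~~~~^^^^^^^^^^^^^^^^^^^^^^^^^^
    r = _zeros._brentq(f, a, b, xtol, rtol, maxiter, args, full_output, disp)
ValueError: f(a) and f(b) must have different signs
```

Emit:
step_arm:
  dp:
    - [0.4,0,0]
    - [0.4,0,0]
    - [0.4,-0.02,0]
    - [0.4,-0.04,0]
    - [0,0,0]
  angular:
    - [0,0,0]
    - [0,0,0]
    - [0,0,0]
    - [0,0,0]
    - [0,0,0]

```text
t: 10.02
tcp_pos: [0.5844, -0.0094, 0.0576]
tcp_rot: [3.095, -0.536, 0.001]
ft_force: [-0.3, 0.2, -0.5]
width: -0.001
grasp_force: 0.0
```

```bash
cat >> h.py <<'E'
def red(n):
    im=manip.capture(n); cv2.imwrite(f"pics/r_{n}.png",im)
    h=cv2.cvtColor(im,cv2.COLOR_BGR2HSV); m=cv2.inRange(h,(0,170,50),(5,255,255))|cv2.inRange(h,(174,170,50),(180,255,255))
    k,_,s,c=cv2.connectedComponentsWithStats(m)
    for i in range(1,k):
        q=ray(n,c[i],.078)
        if s[i,4]>8 and np.hypot(*(q[:2]-[.6145,.112]))<.17: print(n,"red",c[i].round(1),s[i],q.round(4))
E
python3 -c "
from h import *
turn('t4'); red('wrist'); red('scene')"
```

```text
t4 10.0167 blue [0.6856 0.1084 0.08  ] turn 1.156
wrist red [331.  122.8] [306  99  51  50 844] [ 0.6389 -0.0512  0.078 ]
wrist red [312.7 265.1] [269 245  62  52 920] [ 0.5765 -0.0225  0.078 ]
wrist red [253.1 263.3] [244 250  22  36 222] [0.5873 0.0049 0.078 ]
scene red [265.2 214.8] [261 212  11   6  32] [ 0.5711 -0.021   0.078 ]
```

Emit:
step_arm:
  dp:
    - [0.3,-0.04,0]
    - [0.3,-0.05,0]
    - [0.3,-0.05,0]
    - [0.2,-0.04,0]
    - [0,0,0]
  angular:
    - [0,0,0]
    - [0,0,0]
    - [0,0,0]
    - [0,0,0]
    - [0,0,0]

```text
t: 10.58
tcp_pos: [0.595, -0.0113, 0.0576]
tcp_rot: [3.095, -0.536, 0.001]
ft_force: [-0.5, 0.6, 0.1]
width: -0.001
grasp_force: 0.0
```

```bash
python3 -c "
from h import *
turn('t5'); red('wrist'); print(manip.observe()['ft_force'])"
```

```text
t5 10.5833 blue [0.6882 0.1175 0.08  ] turn 1.281
wrist red [332.9 139.7] [308 117  51  48 855] [ 0.6422 -0.0516  0.078 ]
wrist red [303.8 261.9] [ 245  238   91   64 1818] [ 0.5903 -0.0207  0.078 ]
[-0.05974054  0.73957673 -0.48179109]
```

Emit:
step_arm:
  dp:
    - [0.1,-0.02,0]
    - [0.1,-0.02,0]
    - [0,0,0]
  angular:
    - [0,0,0]
    - [0,0,0]
    - [0,0,0]

```text
t: 10.93
tcp_pos: [0.5966, -0.0114, 0.0577]
tcp_rot: [3.095, -0.536, 0.0]
ft_force: [0.1, 0.3, -0.2]
width: -0.001
grasp_force: 0.0
```

```bash
python3 -c "
from h import *
turn('t6'); red('wrist'); print(manip.observe()['ft_force'])
im=cv2.imread('pics/r_wrist.png'); cv2.imwrite('pics/w11c.png',cv2.resize(im[160:310,190:390],(640,480)))"
```

```text
t6 10.9333 blue [0.6892 0.118  0.08  ] turn 1.286
wrist red [333.5 142.5] [309 120  51  48 852] [ 0.6429 -0.0517  0.078 ]
wrist red [309.5 265.8] [ 246  242   91   61 1522] [ 0.5892 -0.0229  0.078 ]
[-0.15326993  0.30863648 -0.24452238]
```

View pics/w11c.png

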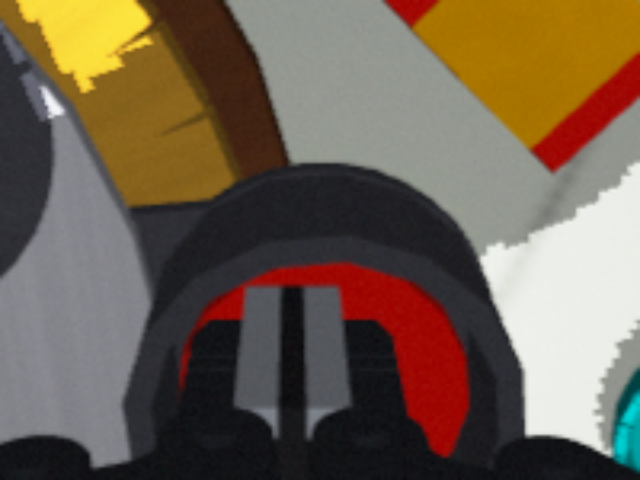

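The picture shows the fingertips against the front/inner collar wall. The button looks up, but I want to confirm the lock, so I push a little more and read the force.

Emit:
step_arm:
  dp:
    - [0.1,-0.02,0]
    - [0.1,-0.02,0]
    - [0.1,-0.02,0]
    - [0,0,0]
  angular:
    - [0,0,0]
    - [0,0,0]
    - [0,0,0]
    - [0,0,0]

```text
t: 11.37
tcp_pos: [0.5994, -0.0118, 0.0575]
tcp_rot: [3.095, -0.536, -0.001]
ft_force: [-0.6, 0.1, 0.9]
width: -0.002
grasp_force: 0.4
```

```bash
python3 -c "
from h import *
turn('t7'); red('wrist'); print(manip.observe()['ft_force'])"
```

```text
t7 11.3667 blue [0.6914 0.1193 0.08  ] turn 1.301
wrist red [334.1 146.9] [310 124  50  48 862] [ 0.6439 -0.0518  0.078 ]
wrist red [318.7 270.4] [ 275  245   63   59 1201] [ 0.5882 -0.0269  0.078 ]
wrist red [261.4 257. ] [255 253  11   7  47] [ 0.6046 -0.0026  0.078 ]
[-0.20887221 -0.42612305  0.68520571]
```

```bash
python3 -c "
from h import *
A=np.array([.6141,.1117])
def ang(f):
    im=cv2.imread(f); r=[]
    for c,a in blobs(im,*CLAY,120):
        q=ray('top',c,.08)[:2]-A
        if .055<np.hypot(*q)<.09: r.append((round(float(np.degrees(np.arctan2(q[1],q[0]))),1),int(a)))
    print(f,r)
for t in ['top0','t4','t5','t6','t7']: ang(f'pics/{t}.png')"
```

```text
pics/top0.png [(2.7, 265), (75.6, 266), (-140.8, 288), (147.3, 271)]
pics/t4.png [(63.1, 145)]
pics/t5.png [(-142.4, 163)]
pics/t6.png [(-142.1, 177)]
pics/t7.png [(-141.1, 195)]
```

The button stays put while the finger moves on, so it looks locked. I release the wall, lift clear, back away and look.

Emit:
step_arm:
  dp:
    - [-0.4,0.05,0]
    - [-0.4,0.05,0]
    - [0,0,-1]
    - [0,0,-2]
    - [0,0,-3.5]
    - [0,0,-4]
    - [0,0,-3]
    - [-2,3,0]
    - [-3,3,0]
    - [-4,0,0]
    - [-4,0,0]
    - [-4,0,0]
    - [-4,0,0]
    - [0,0,0]
  angular:
    - [0,0,0]
    - [0,0,0]
    - [0,0,0]
    - [0,0,0]
    - [0,0,0]
    - [0,0,0]
    - [0,0,0]
    - [0,0,0]
    - [0,0,0]
    - [0,0,0]
    - [0,0,0]
    - [0,0,0]
    - [0,0,0]
    - [0,0,0]

```text
t: 12.63
tcp_pos: [0.3711, 0.0054, 0.1967]
tcp_rot: [-3.089, 0.529, -0.014]
ft_force: [1.6, 0.2, 2.5]
width: 0.001
grasp_force: 0.0
```

```bash
python3 -c "
from h import *
turn('t8'); red('top'); red('scene')
im=cv2.imread('pics/t8.png'); A=np.array([.6141,.1117])
for c,a in blobs(im,*CLAY,100):
    q=ray('top',c,.08)[:2]-A
    if .05<np.hypot(*q)<.09: print(np.degrees(np.arctan2(q[1],q[0])).round(1),np.hypot(*q).round(4),a)
s=manip.capture('scene')
cv2.imwrite('pics/f.png',np.hstack([cv2.resize(im[130:290,170:330],(400,400)),cv2.resize(s[150:270,240:360],(400,400))]))"
```

```text
t8 12.6333 blue [0.6836 0.1165 0.08  ] turn 1.27
top red [282.3 217.3] [275 210  16  16 197] [ 0.5845 -0.0122  0.078 ]
scene red [271.1 214.6] [264 209  15  12 151] [ 0.5838 -0.0101  0.078 ]
-68.1 0.0716 283
76.2 0.0727 287
-139.6 0.0709 267
148.6 0.0716 262
```

View pics/f.png

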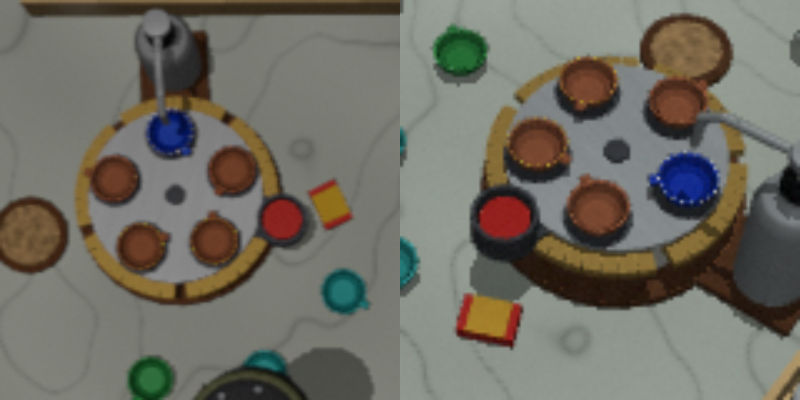

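The blue diya is under the spout, and the plunger is at (283,220) in the left panel. I triangulate the button height against the start pictures to confirm it sprang up.

```bash
cp pics/r_scene.png pics/s8.png; python3 -c "
from h import *
def c(f,near):
    im=cv2.imread(f); h=cv2.cvtColor(im,cv2.COLOR_BGR2HSV); m=cv2.inRange(h,(0,150,50),(5,255,255))|cv2.inRange(h,(174,150,50),(180,255,255))
    k,_,s,p=cv2.connectedComponentsWithStats(m); i=min((i for i in range(1,k) if s[i,4]>30),key=lambda i:np.hypot(*(p[i]-near))); return p[i],s[i,4]
for a,na,b,nb in(('top0',(242,252),'scene0',(270,174)),('t8',(282,217),'s8',(271,214))):
    (p,x),(q,y)=c(f'pics/{a}.png',na),c(f'pics/{b}.png',nb)
    Z=np.arange(.05,.11,.0005); d=[np.linalg.norm(ray('top',p,z)-ray('scene',q,z)) for z in Z]; i=np.argmin(d)
    print(p,x,q,y,Z[i],d[i],ray('top',p,Z[i]))
depth('w12') if 0 else None
o=manip.observe();print(o['t'],o['joint_vel'].round(3))"
```

```text
[240.86511628 251.50232558] 215 [269.91056911 172.46341463] 123 0.08050000000000003 0.0009608977155272083 [0.48629534 0.10544207 0.0805    ]
[282.31372549 217.20588235] 204 [271.05882353 214.58169935] 153 0.08050000000000003 0.0009736788357497515 [ 0.58433027 -0.01218061  0.0805    ]
12.8333 [-0.02   0.052  0.005 -0.005  0.002 -0.001]
```

The button height matches the start (0.0805 in both), so the plunger is fully up and locked. The hand is clear.

Emit:
step_arm:
  dp:
    - [0,0,0]
    - [0,0,0]
    - [0,0,0]
    - [0,0,0]
  angular:
    - [0,0,0]
    - [0,0,0]
    - [0,0,0]
    - [0,0,0]

```text
t: 13.17
tcp_pos: [0.3746, 0.004, 0.192]
tcp_rot: [3.094, -0.537, -0.003]
ft_force: [-0.2, -1.2, 0.4]
width: 0.0
grasp_force: 0.0
```

```bash
python3 -c "
from cell import manip
print(manip.observe()['ft_force']); print(manip.sign_off())"
```

```text
[-0.23558502 -1.1639331   0.37180976]
the job is handed in; nothing more can be done
None
```

The turntable is one hole further anticlockwise with the blue diya under the spout, the plunger measures fully up and locked, the hand is clear, and I handed the job in at 13.2 s.

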